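# Pop a wash tablet and trap it on the chute

## Robot

A 6-joint arm with a two-finger parallel gripper is mounted at the origin on the work surface. World frame = base frame: x ahead of the robot, y to its left, z up, the work surface at z = 0. Lengths are in m, angles in rad, forces in N, time in s.
With the tool pointing down it reaches from about 0.25 to 0.8 m from the base axis. Payload 3.9 kg.
Tool frame: the origin (TCP) lies on the centre line of the jaws, within the pads' length; the fingertips stand 17 mm ahead of it and the grasp point (between the pads) lies 2 mm behind it (env.nose_length is the z of the fingertips in the tool frame, in m); z points along the fingers, y is the line along which they close (so a half turn about z gives the same grasp; the last joint's range is limited). The gripper opens to 85 mm and grips with 20 to 120 N. Pads are 22 mm wide; open, the fingers measure 114 mm over their backs; the gripper's body (76 mm by 85 mm) begins 54 mm behind the grasp point. The pads swing forward as they close: fully open they stand 13 mm farther back than shut.
Start: joints at [1.144, 0.26, -0.138, 1.173, 0, 1.571], TCP at [0.217, 0.478, 0.248] pointing down, gripper open.
Joint ranges: [-2.78, 2.78], [-0.83, 1.72], [-1.28, 1.37], [-1.9, 2.12], [-1.57, 1.48], [-3.14, 3.14]. Speed limits (rad/s): [2.57, 2.57, 3.14, 3.14, 3.14, 3.14].

## Interface

Orientations are given as a 3x3 rotation matrix whose columns are the frame's x, y, z axes.
In Python, from bench import state, eyes, order, env gives the robot as it stands. The module is installed in compiled form; this text tells all that it offers.
- The arm moves only by the tool drive_tool, never from a script. Its arguments are lists of equal length, an entry for each row: "dp": the shift along the tool's x, y, z as a fraction of full scale, a list of three; "angular": the turn, a rotation vector about the tool's x, y, z as a fraction of full scale, a list of three; "hand": the opening, from 0 (shut) to 1 (fully open). A call has 1 to 10 rows; each row is the pose to reach, as a shift and turn from the pose commanded when the call began, along the tool's axes at that moment; what a row does not reach only later rows make up. Full scale, the value 1, is 150 mm for a shift and 2 rad for a turn. A row lasts 1/10 s, in which the tool goes at most 50 mm and 8.59 degrees, less where a joint would pass 70% of its speed; a pose out of reach is approached as far as the arm can. A call with a number of a shift or a turn outside -1 to 1 is refused whole. A call with a gripper value outside its range is refused whole. The fingers move at their own pace and stop on an object; the grip force is fixed at half the most. Time passes only in rows, so rows that repeat a pose let the fingers close. It gives the time, the measured TCP pose, the force, the opening and the grip force at its end, in the units of the state.
- state(): the state, without advancing time (a new reading comes with each control period).
- eyes.get_image(name): name is "scene" or "top" or "wrist"; returns a dict with "frame" (480x640x3 uint8, blue, green, red), "range_z" (480x640 float32, m along the optical axis (not along the pixel's ray), 0 where there is no reading), "intrinsics" (3x3 intrinsics, pixels), "dist_coeffs" ([k1, k2, p1, p2, k3] as OpenCV has them; the pictures are not rectified), "position" and "attitude" of the camera in the world. Camera axes: x right, y up, looking along -z (the intrinsics and any distortion apply to the point x, -y, -z); pixel columns grow to the right and rows downward; lengths in m; the calibration is good to about 2 mm. A picture is of the moment at which its call begins.
- order.sign_off(): hands the job in; it is judged then, once.
The state is a dict: "time_s": time; "joint_positions": joint angles; "joint_vel": joint speeds; "effort": joint torques, N m; "position": TCP position; "tcp_rot": TCP orientation; "force": force on the tool from outside, world axes, zero at the start; "ft_torque": the same for the moment, N m; "finger_gap": opening from 0.0 (shut) to 1.0 (fully open); "finger_force": force on a finger pad.
Only numpy, scipy, OpenCV 4.12 (cv2) and the standard library are available. Lean on these libraries where they do the work, as an engineer would, in place of code of your own. Each camera call takes 0.05 s, during which the arm holds its last target. There are 200 camera calls.

## Task

With one fingertip press the red key of the grey tablet dispenser right down, so that the wash tablet pops up out of its seat, and with the other finger, standing in the white chute beside the key, trap the tablet before it slides off the chute's open end. Only press and block: do not pinch or lift the tablet, and leave the pegs, cup and containers where they are. Finish while holding: the key still pressed down, the tablet resting on the chute against the finger.

Things in the scene. Friction and masses are not known exactly. Their poses are not given: they have to be found in the camera images.
- chute (a point): Catching place: point on the white chute floor's centre line, level with the red key's middle, 50 mm above the table. Axes: x level, across the chute (key centre at x = -52 mm); y up the chute, which slopes 20 deg; z square to its floor. Floor runs from y = -55 mm (open end, no stop) to +54 mm (lip of the seat), 46 mm wide between side walls 4 mm thick, 8 mm high.
- seat (a point): Middle of the tablet's seat, at chute-floor level, 75 mm up the chute from the catching place; same axes as the chute. The seat is a recess 42 mm long and 9 mm deep at the top of the chute; its floor is a steel ejector plate that rises square to the chute by as much as the key goes down.
- key_top (a point): Centre of the red key's top face; moves with the key. The face is level, 40 mm (across the chute) by 44 mm (along it), 70 mm above the table when up, 58 mm fully down: then still 8 mm above the chute floor at the catching place, so a finger of equal reach clears the floor. Its centre is 52 mm sideways of the chute's centre line.
- key (a joint): How far the red key is pressed down, m: 0 up, 0.012 fully down. A spring pushes it back up, about 1.5 N at the top to 6 N fully down. At about 0.009 the tablet is lifted clear of the lip and slides off down the chute, about 0.2 s to the catching place.
- tablet: Hard wash tablet in slippery film, white with blue top, 40 x 40 x 22 mm high, 40 to 75 g, lying in the seat, its top sticking out. Origin at its centre (at the start y = +74 mm, z = +2 mm in the chute's axes; z = +11 mm when lying on the chute floor). Its body axes are level at the start, though the tablet lies parallel to the chute.
- dispenser: The grey plastic dispenser, fixed to the table, turned up to 0.45 rad either way. Origin on the table under the catching place; z up, y level towards the bin, x across (key at x = -52 mm). At y = 100 to 190 mm stands its bin with white flip-top lid, 116 mm wide, 123 mm high.
- peg1: Yellow clothes peg lying on the table beside the dispenser, 75 x 10 x 14 mm; origin under its centre. To be left alone.
- peg2: Another such peg, near the open end of the chute. To be left alone.
- peg3: Another such peg, near the open end of the chute. To be left alone.
- cup: Aluminium measuring cup 70 mm wide, 55 mm high with a flat handle along its x axis; origin under its centre. To be left alone.
- salt_pig: White ceramic salt pig, 120 mm wide, 132 mm high; origin under its centre. To be left alone.
- jar: Glass jar with a wooden cap, 80 mm wide, 110 mm high; origin under its centre. To be left alone.
- bottle: Green bottle, 72 mm wide, 170 mm high; origin under its centre. To be left alone.
Things that resemble listed ones, but are neither listed nor needed, are in the scene too. Of the things that look like the tablet, the smallest one is meant.

How it is judged:
On the way, in this order (a step that is already met when the one before it is completed fails the run):
1. a finger presses the red key down (value of joint key above 0.006 m).
2. the tablet has popped out and lies stopped on the chute against the other finger, the key still pressed (value of joint key above 0.006 m and contact force between the fingers and tablet above 0.02 N and y of tablet in the frame of chute between -0.05 and 0.052 m and z of tablet in the frame of chute between 0.005 and 0.017 m and linear speed of tablet below 0.02 m/s), for 0.3 s.
At the end, for the whole second after the job is handed in: A finger still holds the key more than 6 mm down; the tablet lies still (under 20 mm/s) on the open chute floor, its centre no farther than about 52 mm uphill and 50 mm downhill of the catching place and not lifted, and leans on the other finger (over 0.02 N) (all of step 2); the arm keeps its last pose, push and grip.
It fails at once if the tablet is lifted off the chute (z of tablet in the frame of chute above 0.026 m).
It fails at once if the tablet has left the chute by its open end (y of tablet in the frame of chute below -0.065 m).
It fails at once if a peg, the cup or a container is moved more than 20 mm (distance of any of peg1, peg2, peg3, cup, salt_pig, jar, bottle from where it was at the start of the episode above 0.02 m).
It also fails if it takes over 35 s, if anything falls off the work surface, if the arm or the gripper's body presses on something with over 40 N, if the wrist force passes 120 N, or if a joint passes its speed limit or range.

## Working session

There is one attempt and no reset: what is moved stays moved. The work goes in short steps, Python scripts to look and compute and a tool call to move; the robot and the scene stay as the last step left them, time stands still between calls to the robot, and variables do not carry over. Pictures are saved under pics/ and viewed, at most 10 in all, crops included, and the job is handed in when it is done.

Besides the shell and the picture viewer there is one more tool, called by a JSON object that holds its "fn" and its "kwargs", one argument or row to a line. drive_tool: Moves the arm, as the interface text tells. Its arguments: {"type":"object","properties":{"dp":{"type":"array"},"angular":{"type":"array"},"hand":{"type":"array"}},"required":["dp","angular","hand"]}

```bash
mkdir -p pics
cat > h.py <<'E'
import numpy as np, cv2
from bench import state, eyes, order, env
def grab(n):
    d=eyes.get_image(n); np.savez('/tmp/'+n+'.npz',**d); return d
def load(n): return dict(np.load('/tmp/'+n+'.npz'))
def pts(d):
    # world point for each pixel from the range image
    h,w=d['range_z'].shape; v,u=np.mgrid[:h,:w]
    p=cv2.undistortPoints(np.stack([u,v],-1).reshape(-1,1,2).astype(float),d['intrinsics'],d['dist_coeffs']).reshape(h,w,2)
    r=d['range_z'].astype(float)
    c=np.stack([p[...,0]*r,-p[...,1]*r,-r],-1)
    return c@np.array(d['attitude']).T+d['position']
E
python3 - <<'E'
from h import *
for n in('top','scene'):
    d=grab(n); cv2.imwrite(f'pics/{n}0.png',d['frame']); print(n,d['position'],d['attitude'],d['intrinsics'][0,0])
s=state();print(s,env.nose_length)
E
```

```text
top [ 0.31570853 -0.0025475   1.68400207] [[-2.67695882e-02  9.87206798e-01 -1.57181828e-01]
 [-9.99635803e-01 -2.69733451e-02  8.37050871e-04]
 [-3.41337739e-03  1.57146991e-01  9.87569325e-01]] 611.0956048212879
scene [0.92036622 0.5844065  0.79376854] [[-0.86292774 -0.35177919  0.36277696]
 [ 0.50517907 -0.61793316  0.60245557]
 [ 0.01224058  0.70314295  0.71094315]] 437.17639876767606
{'time_s': 0.1, 'joint_positions': array([ 1.14401188e+00,  2.60604676e-01, -1.39243744e-01,  1.17272604e+00,
       -3.97146223e-06,  1.57078326e+00]), 'joint_vel': array([-0.00019392, -0.00240483,  0.00256224,  0.00030919,  0.00083072,
       -0.00076237]), 'effort': array([ 2.57726906e-04, -4.06507659e+01,  2.54527920e+01,  1.01027184e-02,
        2.13545508e-05, -3.52966744e-06]), 'position': array([0.2170762 , 0.47736583, 0.2475539 ]), 'tcp_rot': array([[-9.10306931e-01,  4.13933274e-01, -7.32433767e-04],
       [ 4.13933922e-01,  9.10305489e-01, -1.62027733e-03],
       [-3.94822226e-06, -1.77812887e-03, -9.99998419e-01]]), 'force': array([-0.3232913 , -0.7150148 , -0.03386996]), 'ft_torque': array([ 0.00175375, -0.0234679 , -0.03162269]), 'finger_force': 0.0, 'finger_gap': 0.9963979514723612} 0.017
```

View pics/top0.png

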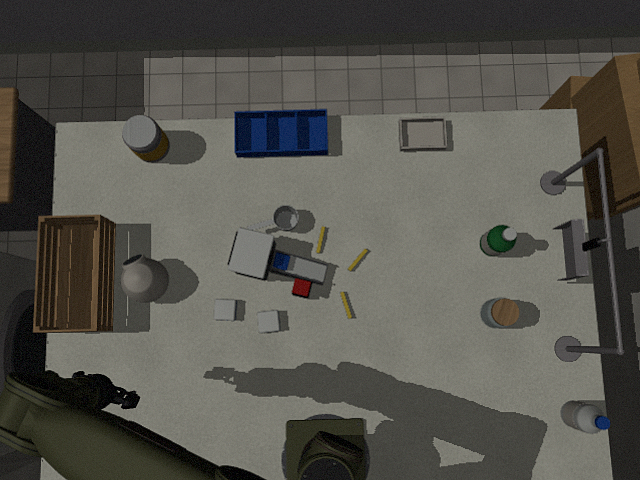

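View pics/scene0.png

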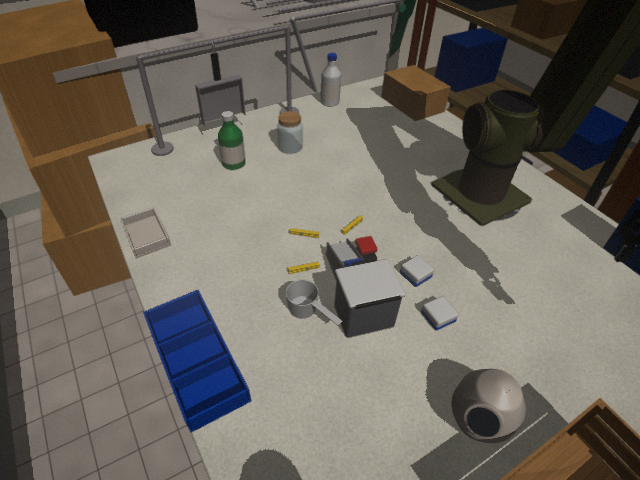

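Top view: red key at (302,288), blue tablet at (282,261), chute at about (305,270), and bin at (252,252), so uphill is image left (world +y). The two white cubes at (226,310) and (268,321) are decoys. In the scene view the key is at (367,245).

Run:
```python
from h import *
for n in('top','scene'):
    d=load(n); P=pts(d); f=d['frame'].astype(int); b,g,r=f[...,0],f[...,1],f[...,2]
    near=(np.hypot(P[...,0]-.45,P[...,1]-.07)<.2)&(P[...,2]>.02)
    for nm,m in(('red',(r>90)&(g<60)&(b<60)),('blue',(b>r+40)&(b>60))):
        m=m&near; Q=P[m]
        if not len(Q): print(n,nm,'none'); continue
        zt=np.percentile(Q[:,2],90); q=Q[abs(Q[:,2]-zt)<.006] if nm=='red' else Q
        print(n,nm,len(q),q.mean(0).round(4),zt.round(3),'rect',cv2.minAreaRect(q[:,:2].astype(np.float32)*1000))
    q=P[near&(abs(P[...,2]-.123)<.006)]
    if len(q): print('lid',len(q),q.mean(0).round(4),cv2.minAreaRect(q[:,:2].astype(np.float32)*1000))
```

```text
top red 127 [0.4511 0.0533 0.0718] 0.075 rect ((449.12615966796875, 53.5828742980957), (39.66156005859375, 35.30642318725586), 75.33375549316406)
top blue 94 [0.5032 0.0905 0.1523] 0.091 rect ((417.14910888671875, 58.86219024658203), (233.90489196777344, 39.1642951965332), 21.684465408325195)
lid 1545 [0.5358 0.1783 0.1228] ((536.4458618164062, 177.45065307617188), (106.84225463867188, 115.80901336669922), 74.93992614746094)
scene red 222 [0.4537 0.0565 0.0691] 0.071 rect ((452.404541015625, 55.673641204833984), (43.4736328125, 39.61476516723633), 75.67649841308594)
scene blue 43 [0.517  0.0923 0.0834] 0.085 rect ((517.1621704101562, 92.04167938232422), (12.504913330078125, 34.318721771240234), 81.39981842041016)
lid 2333 [0.5419 0.1824 0.1222] ((540.5740356445312, 178.43399047851562), (107.24340057373047, 117.98957061767578), 72.77274322509766)
```

{"fn": "drive_tool", "kwargs": {
  "dp": [
    [-0.3, -0.2, 0],
    [-0.6, -0.4, 0],
    [-0.92, -0.65, 0],
    [-0.92, -0.65, 0],
    [-0.92, -0.65, 0],
    [-0.92, -0.65, 0],
    [-0.92, -0.65, 0],
    [-0.92, -0.65, 0],
    [-0.92, -0.65, 0],
    [-0.92, -0.65, 0]
  ],
  "angular": [
    [0, 0, 0.07],
    [0, 0, 0.14],
    [0, 0, 0.21],
    [0, 0, 0.28],
    [0, 0, 0.35],
    [0, 0, 0.42],
    [0, 0, 0.49],
    [0, 0, 0.56],
    [0, 0, 0.63],
    [0, 0, 0.703]
  ],
  "hand": [0.45, 0.45, 0.45, 0.45, 0.45, 0.45, 0.45, 0.45, 0.45, 0.45]
}}

```text
time_s: 1.1
position: [0.3023, 0.3317, 0.2479]
tcp_rot: [[0.265, 0.964, -0.001], [0.964, -0.265, -0.001], [-0.001, -0.0, -1.0]]
force: [-0.5, 0.5, 0.8]
finger_gap: 0.448
finger_force: 0.0
```

{"fn": "drive_tool", "kwargs": {
  "dp": [
    [-0.25, 0.25, 0],
    [-0.5, 0.5, 0],
    [-0.79, 0.81, 0],
    [-0.79, 0.81, 0],
    [-0.79, 0.81, 0]
  ],
  "angular": [
    [0, 0, 0],
    [0, 0, 0],
    [0, 0, 0],
    [0, 0, 0],
    [0, 0, 0]
  ],
  "hand": [0.45, 0.45, 0.45, 0.45, 0.45]
}}

```text
time_s: 1.6
position: [0.3901, 0.184, 0.248]
tcp_rot: [[0.264, 0.965, -0.0], [0.965, -0.264, -0.001], [-0.001, -0.0, -1.0]]
force: [-0.1, 0.7, 0.3]
finger_gap: 0.451
finger_force: 0.0
```

{"fn": "drive_tool", "kwargs": {
  "dp": [
    [-0.25, 0.25, 0],
    [-0.5, 0.5, 0],
    [-0.79, 0.81, 0],
    [-0.79, 0.81, 0],
    [-0.79, 0.81, 0]
  ],
  "angular": [
    [0, 0, 0],
    [0, 0, 0],
    [0, 0, 0],
    [0, 0, 0],
    [0, 0, 0]
  ],
  "hand": [0.45, 0.45, 0.45, 0.45, 0.45]
}}

```text
time_s: 2.1
position: [0.477, 0.0391, 0.2478]
tcp_rot: [[0.262, 0.965, -0.0], [0.965, -0.262, 0.0], [0.0, -0.0, -1.0]]
force: [-0.4, 1.3, -1.7]
finger_gap: 0.45
finger_force: 0.0
```

Run:
```python
from h import *
d=grab('wrist'); cv2.imwrite('pics/w1.png',d['frame']); s=state(); print(s['position'],s['finger_gap'],d['position'],d['attitude'])
P=pts(d); f=d['frame'].astype(int); b,g,r=f[...,0],f[...,1],f[...,2]
m=(r>70)&(g<50)&(b<50)&(P[...,2]>.06)&(P[...,2]<.08); q=P[m]; print(len(q),q.mean(0),cv2.minAreaRect(q[:,:2].astype(np.float32)*1000))
```

```text
[0.47591516 0.04029954 0.24782091] 0.4493218859380275 [0.49583977 0.10888265 0.37324967] [[ 9.64924848e-01  2.51835401e-01  7.41550362e-02]
 [-2.62526233e-01  9.25496177e-01  2.73014292e-01]
 [ 1.24460977e-04 -2.82905916e-01  9.59147657e-01]]
2014 [0.45082371 0.05382769 0.06937645] ((450.5640869140625, 52.95374298095703), (43.275062561035156, 38.676944732666016), 74.86815643310547)
```

View pics/w1.png

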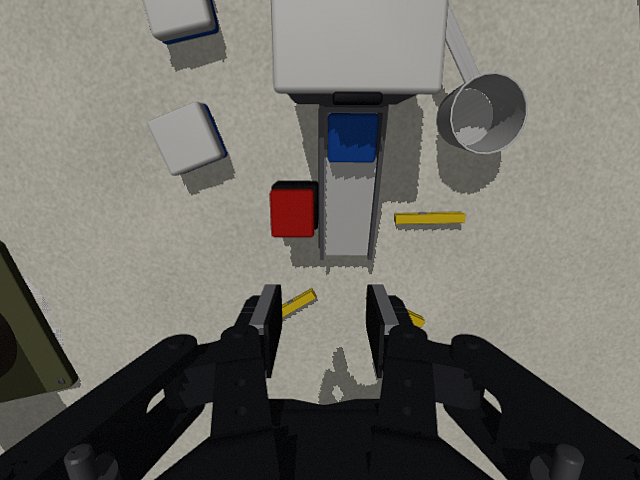

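Wrist view: key at (293,210), tablet at (352,138), chute along column ~350, and fingertips at ~(265,290) and (380,290). Orientation is aligned with the chute. Next I'll measure the fingertips in the tool frame.

Run:
```python
from h import *
d=load('wrist'); P=pts(d); s=state(); T=(P-s['position'])@s['tcp_rot']
for nm,sl in(('L',np.s_[280:385,225:295]),('R',np.s_[280:385,355:420])):
    t=T[sl].reshape(-1,3); t=t[(abs(t[:,2])<.05)&(d['range_z'][sl].ravel()>0)]
    print(nm,len(t),'zmax',np.percentile(t[:,2],[50,95,99,100]).round(4))
    for lo in(-.02,-.01,-.005,0,.005,.01):
        q=t[(t[:,2]>lo)&(t[:,2]<lo+.005)]
        if len(q): print(lo,len(q),'x',np.percentile(q[:,0],[2,98]).round(4),'y',np.percentile(q[:,1],[2,98]).round(4))
# chute floor, walls in dispenser axes relative to key centre
k=np.array([.4507,.0532,0]);th=np.radians(-15.1);X=np.array([np.cos(th),np.sin(th),0]);Y=np.array([-np.sin(th),np.cos(th),0])
Q=P-k; x=Q@X;y=Q@Y;z=P[...,2]
for y0 in(-.04,-.02,0,.02,.04):
    m=(abs(y-y0)<.004)&(abs(x-.052)<.015)&(z>.02); print(y0,m.sum(),np.median(z[m]) if m.any() else None, 'expect',.05+y0*np.tan(np.radians(20)))
m=(abs(y+.0)<.015)&(abs(x-.052)<.04)&(z>.03); print('x edges',np.percentile(x[m],[1,99]))
f=d['frame'].astype(int); g=m&(f.min(-1)>90); print('white floor x',np.percentile(x[g],[2,50,98]))
```

```text
L 3494 zmax [-0.0205  0.0082  0.0129  0.017 ]
-0.02 256 x [-0.0108  0.0109] y [-0.0245 -0.0179]
-0.01 296 x [-0.0103  0.0108] y [-0.0314 -0.0179]
-0.005 272 x [-0.0105  0.0109] y [-0.0312 -0.018 ]
0 237 x [-0.0104  0.0108] y [-0.0316 -0.0179]
0.005 211 x [-0.01    0.0109] y [-0.0303 -0.0179]
0.01 98 x [-0.011   0.0106] y [-0.0243 -0.0179]
R 3401 zmax [-0.0199  0.0081  0.013   0.0163]
-0.02 265 x [-0.0105  0.0108] y [0.0203 0.0271]
-0.01 301 x [-0.0107  0.0107] y [0.0203 0.0336]
-0.005 255 x [-0.0104  0.0108] y [0.0203 0.0339]
0 251 x [-0.0106  0.0108] y [0.0203 0.0338]
0.005 202 x [-0.01    0.0107] y [0.0203 0.0326]
0.01 97 x [-0.0106  0.0106] y [0.0203 0.0269]
-0.04 192 0.03541333134197919 expect 0.03544119062935191
-0.02 276 0.04314783299701891 expect 0.04272059531467595
0 2696 0.2815940574689095 expect 0.05
0.02 264 0.057155157987911265 expect 0.057279404685324053
0.04 305 0.06448994044743589 expect 0.06455880937064809
x edges [0.01268434 0.08985586]
white floor x [0.03122455 0.05265287 0.07823248]
```

{"fn": "drive_tool", "kwargs": {
  "dp": [
    [-0.028, -0.011, 0.2],
    [-0.028, -0.011, 0.4],
    [-0.028, -0.011, 0.6],
    [-0.028, -0.011, 0.8],
    [-0.028, -0.011, 0.95],
    [-0.028, -0.011, 0.95],
    [-0.028, -0.011, 0.95]
  ],
  "angular": [
    [0, 0, 0],
    [0, 0, 0],
    [0, 0, 0],
    [0, 0, 0],
    [0, 0, 0],
    [0, 0, 0],
    [0, 0, 0]
  ],
  "hand": [0.54, 0.54, 0.54, 0.54, 0.54, 0.54, 0.54]
}}

```text
time_s: 2.85
position: [0.4724, 0.0379, 0.106]
tcp_rot: [[0.257, 0.966, -0.001], [0.966, -0.257, 0.0], [0.0, -0.001, -1.0]]
force: [0.5, 0.4, 0.2]
finger_gap: 0.54
finger_force: 0.0
```

Run:
```python
from h import *
d=grab('wrist'); cv2.imwrite('pics/w2.png',d['frame']); s=state(); print(s['position'],s['finger_gap'],s['force'])
k=np.array([.4507,.0532,0]);th=np.radians(-15.1);X=np.array([np.cos(th),np.sin(th),0]);Y=np.array([-np.sin(th),np.cos(th),0])
q=s['position']-k; print('tcp in key frame',q@X,q@Y)
P=pts(d); T=(P-s['position'])@s['tcp_rot']
for sgn in(-1,1):
    t=T[(abs(T[...,0])<.012)&(sgn*T[...,1]>.015)&(sgn*T[...,1]<.04)&(T[...,2]>-.03)&(T[...,2]<.0155)]
    print(sgn,len(t),np.percentile(t[:,2],[95,99,99.8]),np.percentile(sgn*t[t[:,2]>.006][:,1],[2,98]))
```

```text
[0.47348618 0.03764652 0.10676733] 0.542909859649299 [0.10460087 0.26782922 0.25040869]
tcp in key frame 0.026051184016211447 -0.009080561951378458
-1 2440 [0.00984333 0.01357028 0.01494162] [0.02420329 0.03588179]
1 2516 [0.00963633 0.0133966  0.01479148] [0.02166493 0.03359385]
```

View pics/w2.png

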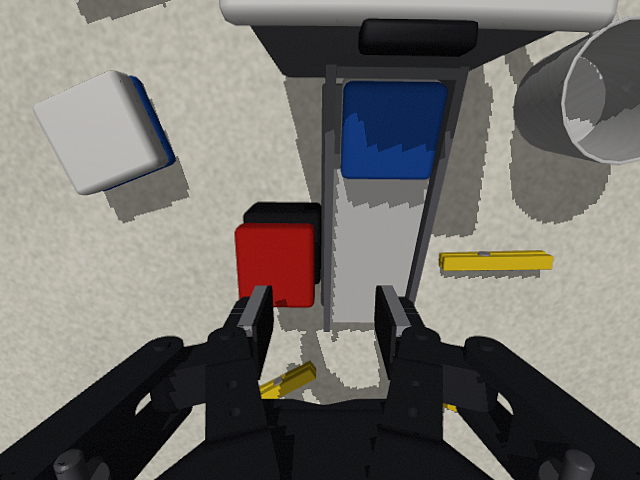

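Wrist view: left finger stands over the key (275,265), right over the chute floor (385,250), and the tablet is still seated (393,130). Now I'll press.

{"fn": "drive_tool", "kwargs": {
  "dp": [
    [0, 0, 0.06],
    [0, 0, 0.125],
    [0, 0, 0.15],
    [0, 0, 0.17],
    [0, 0, 0.17]
  ],
  "angular": [
    [0, 0, 0],
    [0, 0, 0],
    [0, 0, 0],
    [0, 0, 0],
    [0, 0, 0]
  ],
  "hand": [0.54, 0.54, 0.54, 0.54, 0.54]
}}

```text
time_s: 3.4
position: [0.4733, 0.0366, 0.0802]
tcp_rot: [[0.259, 0.966, 0.0], [0.966, -0.259, 0.0], [0.0, -0.0, -1.0]]
force: [-0.4, 1.3, 3.3]
finger_gap: 0.543
finger_force: 1.6
```

{"fn": "drive_tool", "kwargs": {
  "dp": [
    [0, 0, 0.03],
    [0, 0, 0.055],
    [0, 0, 0.055],
    [0, 0, 0.055],
    [0, 0, 0.055],
    [0, 0, 0.055],
    [0, 0, 0.055],
    [0, 0, 0.055]
  ],
  "angular": [
    [0, 0, 0],
    [0, 0, 0],
    [0, 0, 0],
    [0, 0, 0],
    [0, 0, 0],
    [0, 0, 0],
    [0, 0, 0],
    [0, 0, 0]
  ],
  "hand": [0.54, 0.54, 0.54, 0.54, 0.54, 0.54, 0.54, 0.54]
}}

```text
time_s: 4.2
position: [0.4734, 0.0366, 0.0725]
tcp_rot: [[0.259, 0.966, 0.001], [0.966, -0.259, 0.0], [0.001, 0.0, -1.0]]
force: [-1.2, 1.4, 8.0]
finger_gap: 0.536
finger_force: 4.3
```

Run:
```python
from h import *
d=grab('wrist'); cv2.imwrite('pics/w3.png',d['frame']); s=state(); print(s['position'],s['finger_gap'],s['force'])
k=np.array([.4507,.0532,0]);th=np.radians(-15.1);X=np.array([np.cos(th),np.sin(th),0]);Y=np.array([-np.sin(th),np.cos(th),0])
P=pts(d);f=d['frame'].astype(int); b,g,r=f[...,0],f[...,1],f[...,2]
q=P-k;x=q@X-.052;y=q@Y;z=P[...,2]-.05;c,sn=np.cos(np.radians(20)),np.sin(np.radians(20))
yc=y*c+z*sn; zc=-y*sn+z*c
m=(b>r+40)&(b>60)&(abs(x)<.03)&(abs(yc)<.11)
print('blue top x,y,z pct',[np.percentile(a[m],[3,50,97]).round(4) for a in(x,yc,zc)])
```

```text
[0.47340892 0.03660683 0.07254341] 0.5386748900698565 [-0.61412234  0.03765386  8.80328043]
blue top x,y,z pct [array([-0.0192, -0.001 ,  0.0173]), array([0.0128, 0.0354, 0.0493]), array([0.0169, 0.0221, 0.0231])]
```

View pics/w3.png

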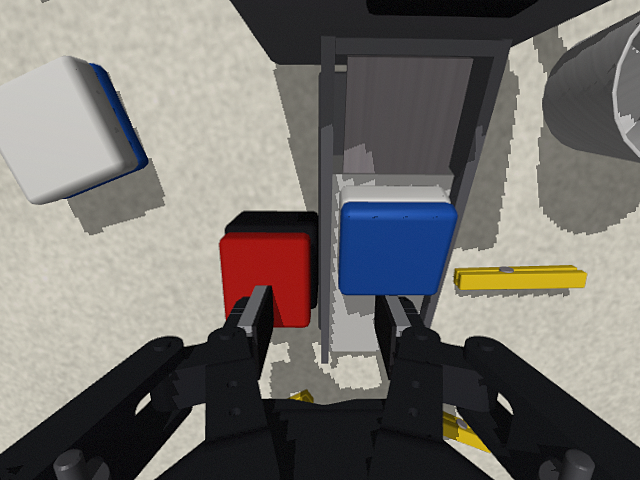

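Wrist view: the tablet (395,250) lies on the chute floor, off the plate and resting against the right finger (395,300). The key is at its lower stop under the left finger, with about 8 N on it.

```bash
python3 -c "
from h import *
print(order.sign_off())"
```

```text
the job is handed in; nothing more can be done
None
```

I handed the job in holding: the key is fully down under one finger, and the tablet is trapped on the chute against the other, about 30 mm uphill of the catching place; the sign-off returned no verdict.

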